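# Push the worn distributor cap off the ledge into the scrap chute

### The job

The distributor cap on the ledge of the sorting stand is worn out. Push it along the ledge and over the open edge so that it drops down the chute and comes to rest in the catch tray; slide it, do not lift it. Leave the good spark plug beside it lying where it is on the ledge.

Things in the scene. Friction and masses are not known exactly. Their poses are not given: they have to be found in the camera images.
- stand: grey sheet-metal sorting stand, fixed: a level ledge, then a chute, then a catch tray. Origin on the bench under the ledge; x axis points level in the push direction (to the open edge and tray), y across, z up. Ledge: x -75 to +80 mm, y -86 to +86 mm, top 150 mm above the bench, back end open and overhanging; side rails 4 mm thick stand 8 mm above it and run on to x = 175 mm
- ledge_edge (a point): middle of the ledge's open edge (stand frame x = 80, y = 0, height 150 mm); axes as the stand's. The edge is open over the full width. Below it a steel chute, as wide as the ledge, slopes down at 53 degrees from 116 mm above the bench into the open-topped catch tray: stand frame x = 165 to 306 mm, 172 mm wide, floor 4 mm, walls 70 mm above the bench
- cap_centre (a point): the worn distributor cap: brown, round, 67 mm across, standing upright on its skirt; solid up to 31 mm, thin towers to 45 mm; about 0.14 kg, slides freely. The point is on its axis, 15.5 mm above its underside. It starts in one of two lanes, 34 to 50 mm left or right of the ledge's middle, 80 to 110 mm before the edge; the spark plug has the other lane
- plug_centre (a point): the good spark plug: steel and white, 71 mm long, 21 mm across its hexagon, lying on the ledge roughly along the push direction (the plug's own y axis is its length). The point lies at its middle, 9 mm above its underside

How it is judged:
At the end, for the whole second after the job is handed in: the distributor cap lies at rest inside the catch tray at the foot of the chute (its centre within the tray's walls and lower than 65 mm above the bench), and the spark plug is still on the ledge within 20 mm of where it lay (x of cap_centre in the frame of stand between 0.15 and 0.305 m and y of cap_centre in the frame of stand between -0.086 and 0.086 m and height (world z) of cap_centre below 0.065 m and linear speed of distributor_cap below 0.06 m/s and distance of plug_centre from where it was at the start of the episode below 0.02 m); the robot touches nothing.
It fails at once if the cap is lifted more than 30 mm off the ledge (height (world z) of cap_centre above 0.1955 m).
It fails at once if the spark plug is pushed more than 20 mm (distance of plug_centre from where it was at the start of the episode above 0.02 m).
It also fails if it takes over 32 s, if anything falls off the work surface, if the arm or the gripper's body presses on something with over 40 N, if the wrist force passes 120 N, or if a joint passes its speed limit or range.

### The arm

A 7-joint arm with a two-finger parallel gripper is mounted at the origin on a cart in front of the work surface, level with it; the furniture and walls round the work are solid. World frame = base frame: x ahead of the robot, y to its left, z up, the work surface at z = 0. Lengths are in m, angles in rad, forces in N, time in s.
With the tool pointing down it reaches from about 0.4 to 0.85 m from the base axis. Payload 6.9 kg.
Tool frame: the origin (TCP) lies midway between the tips of the shut fingers; the grasp point (between the pads) lies behind it (ctrl.pinch_z is the z of the grasp point in the tool frame, in m); z points along the fingers, y is the line along which they close (so a half turn about z gives the same grasp; the last joint's range is limited). The gripper opens to 85 mm and grips with 20 to 120 N. Pads are 22 mm wide; open, the fingers measure 114 mm over their backs; the gripper's body (76 mm by 85 mm) begins 54 mm behind the grasp point. The pads swing forward as they close: fully open they stand 13 mm farther back than shut.
Start: joints at [-0.995, 0.507, -0.238, 1.5, 0.126, 1.149, -0.155], TCP at [0.284, 0.557, 0.231] pointing down, gripper open.
Joint ranges: [-3.08, 3.08], [-0.24, 2.05], [-1.43, 1.35], [0, 2.5], [-1.52, 4.66], [0.17, 1.96], [-2.89, 2.89]. Speed limits (rad/s): [2.39, 2.39, 3.14, 3.14, 3.14, 3.14, 3.14].

### API

Orientations are given as a unit quaternion [w, x, y, z].
In Python, from station import ctrl, get_state, vision, ticket, models gives the robot as it stands. Calls block until the motion is done:
- ctrl.movep(position, orientation): joint-space move of the TCP to a pose.
- ctrl.movel(position, frame=None, max_speed=0.15): straight line of the TCP; frame=None keeps the orientation; max_speed is the mean speed in m/s.
- ctrl.set_joints(angles): joint-space move.
- ctrl.ungrasp() and ctrl.close_gripper(force=None): open the fingers fully, or close them until they stop; force is the grip in N (None keeps the last).
- ctrl.pause(seconds).
- ctrl.ik(position, orientation): joint angles nearest the present ones, or None.
- get_state(): the state.
- vision.grab_frame(name): name is "scene" or "top" or "wrist"; returns (picture, depth): 420x560x3 uint8, blue, green, red; 420x560 float32, m along the optical axis (not along the pixel's ray), 0 where there is no reading.
- vision.camera_info(name): a dict with "mtx" (3x3 intrinsics, pixels), "R" (3x3) and "t" (3): a world point X has camera coordinates R X + t; the wrist camera has in their place "hand_eye" (4x4, takes a point from camera to tool coordinates, whose origin is the TCP and whose axes are the flange's). Camera axes: x right, y down, z forward; pixel columns grow to the right and rows downward; lengths in m; the calibration is good to about 2 mm. A picture is of the moment at which its call begins: read the wrist's pose just before it. camera_info takes no time and is no camera call.
A pose or a line that the arm cannot do raises ctrl.Unreachable and nothing moves.
- ticket.close_job(): hands the job in; it is judged then, once.
Trained networks look in the newest picture that a camera, given by its name, has taken for a name from the list of things; names that differ only in an ending like _2 or _b are one class to them, and where a whole thing is asked for, a point or a joint stands for the part that bears it (a point fixed in the world has none). Each returns a list of dicts, best first, with "p" (0 to 1); they miss things now and then, are a little off and sometimes report something else, mostly with a low value. They report only what shows in the picture. A call takes as long as a camera call.
- models.recognise(camera, target): "point" ([column, row] in pixels, amid what is visible of it).
- models.masks_of(camera, target): "mask" (420x560 bool, what is visible of it) and "point" ([column, row] in pixels, amid what is visible of it).
The state is a dict: "time": time; "qpos": joint angles; "qd": joint speeds; "tau": joint torques, N m; "tcp_pos": TCP position; "eef_rot": TCP orientation; "contact_force": force on the tool from outside, world axes, zero at the start; "wrist_torque": the same for the moment, N m; "width": finger opening in m; "gripper_force": force on a finger pad.
Only numpy, scipy, OpenCV 4.12 (cv2) and the standard library are available. Lean on these libraries where they do the work, as an engineer would, in place of code of your own. Each camera call takes 0.05 s, during which the arm holds its last target. There are 200 camera calls.

## Working session

There is one attempt and no reset: what is moved stays moved. The work goes in short steps, each a Python script; the robot and the scene stay as the last script left them, time stands still between calls to the robot, and variables do not carry over. Pictures are saved under pics/ and viewed, at most 10 in all, crops included, and the job is handed in when it is done.

```bash
mkdir -p pics
cat > h.py <<'E'
import numpy as np, cv2
from station import ctrl, get_state, vision, ticket, models
def cloud(name,d):
    c=vision.camera_info(name); K=c["mtx"]
    v,u=np.mgrid[:420,:560]
    P=np.stack([(u-K[0][2])/K[0][0]*d,(v-K[1][2])/K[1][1]*d,d],-1)
    return (P-np.array(c["t"]))@np.array(c["R"])
E
python3 - <<'E'
from h import *
ims=[]
for n in("scene","top"):
    im,d=vision.grab_frame(n); W=cloud(n,d); ims.append(im.copy())
    np.savez(f"{n}.npz",im=im,d=d,W=W)
    c=vision.camera_info(n); print(n,np.round(-np.array(c["R"]).T@c["t"],3))
    for t in("distributor_cap","spark_plug","cap_centre","plug_centre","stand"):
        try:
            for r in models.masks_of(n,t)[:2]:
                m=r["mask"]&(d>0); print(t,round(r["p"],2),r["point"],m.sum(),np.round(np.median(W[m],0),4),np.round(np.percentile(W[m],[2,98],axis=0),3).tolist())
        except Exception as e: print(t,e)
cv2.imwrite("pics/a.png",ims[0]);cv2.imwrite("pics/b.png",ims[1])
print(ctrl.pinch_z,get_state())
E
```

```text
scene [ 0.141 -0.16   0.624]
distributor_cap it knows: cap_centre, ledge_edge, plug_centre, stand
spark_plug it knows: cap_centre, ledge_edge, plug_centre, stand
cap_centre 0.56 [246.0, 200.2] 1587 [0.4481 0.3578 0.1775] [[0.423, 0.34, 0.152], [0.48, 0.394, 0.195]]
cap_centre 0.3 [273.7, 216.6] 13565 [0.526  0.3784 0.0803] [[0.413, 0.288, 0.003], [0.722, 0.676, 0.157]]
plug_centre 0.78 [293.3, 194.4] 207 [0.532  0.3424 0.1645] [[0.517, 0.329, 0.15], [0.562, 0.375, 0.169]]
stand 0.91 [272.3, 216.4] 13384 [0.5263 0.3784 0.0797] [[0.413, 0.288, 0.003], [0.723, 0.676, 0.157]]
top [0.009 0.43  0.776]
distributor_cap it knows: cap_centre, ledge_edge, plug_centre, stand
spark_plug it knows: cap_centre, ledge_edge, plug_centre, stand
cap_centre 0.65 [305.5, 223.2] 1758 [0.4415 0.3763 0.1783] [[0.421, 0.345, 0.15], [0.478, 0.405, 0.195]]
plug_centre 0.82 [316.6, 178.1] 301 [0.5305 0.3507 0.1626] [[0.516, 0.331, 0.149], [0.559, 0.377, 0.17]]
stand 0.8 [250.2, 201.9] 21639 [0.5156 0.4597 0.1057] [[0.408, 0.299, 0.001], [0.722, 0.621, 0.157]]
-0.0187 {'time': 0.4, 'qpos': array([-0.99454214,  0.50764882, -0.23755906,  1.50034279,  0.12569868,
        1.14889217, -0.1547908 ]), 'qd': array([ 6.20726804e-04, -2.32257485e-03, -1.72656114e-04, -8.19631252e-06,
        7.42683606e-04,  3.45990587e-04, -1.53240171e-04]), 'tau': array([ 2.15939086e-03, -6.19706941e+01, -2.18109839e+00, -2.49639773e+01,
        1.38693937e-02,  4.67481877e-03, -6.25123121e-06]), 'tcp_pos': array([0.28347968, 0.5569199 , 0.2311317 ]), 'eef_rot': array([-3.32949226e-05,  2.33226484e-01,  9.72422430e-01, -1.52959598e-04]), 'contact_force': array([ 0.39494599, -0.15606349,  0.24297607]), 'wrist_torque': array([0.01444231, 0.02280899, 0.04268503]), 'gripper_force': 0.0, 'width': 0.08542377757162346}
```

View pics/a.png

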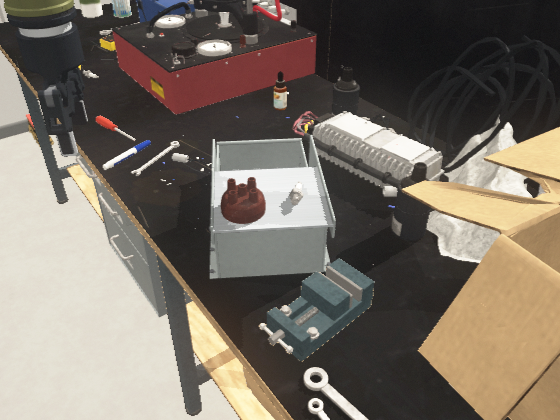

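View pics/b.png

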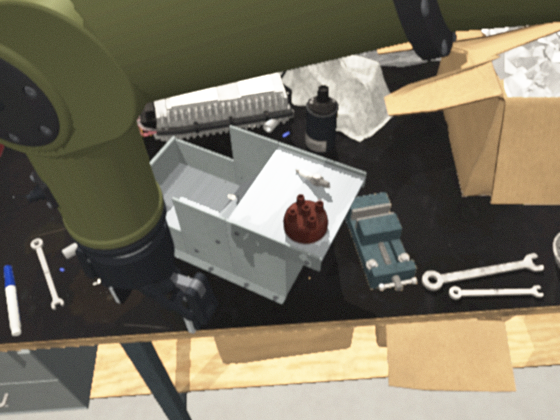

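Run:
```python
import numpy as np,cv2
for n in("scene","top"):
    W=np.load(n+".npz")["W"].reshape(-1,3); d=np.load(n+".npz")["d"].ravel()
    W=W[d>0]
    s=(W[:,0]>.35)&(W[:,0]<.8)&(W[:,1]>.2)&(W[:,1]<.75)
    for nm,lo,hi in(("ledge",.146,.1525),("railtop",.1555,.1605),("wall",.066,.073)):
        p=W[s&(W[:,2]>lo)&(W[:,2]<hi)][:,:2].astype(np.float32)
        r=cv2.minAreaRect(p); print(n,nm,len(p),r,np.round(cv2.boxPoints(r),3).tolist())
```

```text
scene ledge 5104 ((0.6082174777984619, 0.370225727558136), (0.2464589774608612, 0.35770419239997864), 58.9876708984375) [[0.39100000262260437, 0.3569999933242798], [0.6980000138282776, 0.1720000058412552], [0.824999988079071, 0.3840000033378601], [0.5180000066757202, 0.5680000185966492]]
scene railtop 596 ((0.5307950973510742, 0.41881823539733887), (0.24864597618579865, 0.1799330711364746), 59.6652946472168) [[0.38999998569488525, 0.3569999933242798], [0.5460000038146973, 0.26600000262260437], [0.6710000038146973, 0.48100000619888306], [0.515999972820282, 0.5720000267028809]]
scene wall 833 ((0.6054659485816956, 0.4779556393623352), (0.4241420328617096, 0.36715465784072876), 88.0665054321289) [[0.41499999165534973, 0.2720000147819519], [0.7820000052452087, 0.25999999046325684], [0.7960000038146973, 0.6840000152587891], [0.42899999022483826, 0.6959999799728394]]
top ledge 7155 ((0.6072055697441101, 0.3767071068286896), (0.2505519688129425, 0.36281338334083557), 59.724517822265625) [[0.3869999945163727, 0.36000001430511475], [0.7009999752044678, 0.1770000010728836], [0.8270000219345093, 0.3930000066757202], [0.5139999985694885, 0.5759999752044678]]
top railtop 916 ((0.5294702053070068, 0.4219747483730316), (0.24902284145355225, 0.18160384893417358), 59.62167739868164) [[0.3880000114440918, 0.36000001430511475], [0.5450000166893005, 0.26899999380111694], [0.6710000038146973, 0.4830000102519989], [0.5139999985694885, 0.574999988079071]]
top wall 782 ((0.6321468353271484, 0.4373321235179901), (0.42719709873199463, 0.36506199836730957), 16.005229949951172) [[0.37599998712539673, 0.5540000200271606], [0.47699999809265137, 0.2029999941587448], [0.8880000114440918, 0.32100000977516174], [0.7870000004768372, 0.671999990940094]]
```

The scene view shows the brown cap at (243,200) and the plug at (296,194) on the ledge. In the top view they are at (305,220) and (315,180), and the tray is at upper left. The rail rectangle gives the stand's pose, so next I'll fit the cap, check IK and get into position behind it.

```bash
cat >> h.py <<'E'
from scipy.spatial.transform import Rotation as Rn
yaw=np.radians(59.65); c,s=np.cos(yaw),np.sin(yaw); B=np.array([[c,-s],[s,c]])
O=np.array([.5302,.4204])-B@[.05,0]
S2W=lambda x,y,z:[*(O+B@[x,y]),z]
W2S=lambda p:(np.asarray(p)[...,:2]-O)@B
def quat(k):
    R=np.c_[[0,0,0],[0,0,0],[0,0,0]].astype(float)
    y=np.array([-s,c,0])*k; z=np.array([0,0,-1.]); R=np.c_[np.cross(y,z),y,z]
    q=Rn.from_matrix(R).as_quat(); return [q[3],q[0],q[1],q[2]]
E
python3 - <<'E'
from h import *
for t in("cap_centre","plug_centre"):
  A=[]
  for n in("scene","top"):
    W,d=(np.load(n+".npz")[k] for k in("W","d"))
    models_im=vision.grab_frame(n)
    m=models.masks_of(n,t)[0]["mask"]&(d>0)
    m=cv2.erode(m.astype(np.uint8),np.ones((2,2)))>0
    p=W[m]; p=p[p[:,2]>.153]; A.append(p)
    q=W2S(p).astype(np.float32); print(t,n,cv2.minEnclosingCircle(q),np.round(q.min(0),3),np.round(q.max(0),3))
  q=W2S(np.vstack(A)).astype(np.float32); print(cv2.minEnclosingCircle(q),np.round(cv2.minAreaRect(q)[1],3))
print(O)
for k in(1,-1):
  for x in(-.11,-.08,.05,.09):
    for z in (.16,.28): 
      r=ctrl.ik(S2W(x,-.04,z),quat(k)); r2=ctrl.ik(S2W(x,.04,z),quat(k));print(k,x,z,None if r is None else np.round(r,2),None if r2 is None else np.round(r2,2))
E
```

```text
cap_centre scene ((-0.03607671335339546, 0.03846501559019089), 0.032340072095394135) [-0.064  0.007] [-0.006  0.071]
cap_centre top ((-0.030281929299235344, 0.046646423637866974), 0.032306741923093796) [-0.062  0.017] [-0.     0.077]
((-0.030206577852368355, 0.04225962609052658), 0.03535302355885506) [0.07  0.061]
plug_centre scene ((-0.00459591019898653, -0.044407013803720474), 0.031333498656749725) [-0.035 -0.052] [ 0.026 -0.033]
plug_centre top ((-0.0031050769612193108, -0.03985877335071564), 0.03148014470934868) [-0.034 -0.048] [ 0.027 -0.027]
((-0.0037105241790413857, -0.04186197370290756), 0.03169329836964607) [0.023 0.063]
[0.50493596 0.37725225]
1 -0.11 0.16 [-0.16  0.5  -0.57  1.8   0.33  0.94  1.74] [-0.27  0.45 -0.59  1.89  0.32  0.89  1.6 ]
1 -0.11 0.28 [-0.16  0.38 -0.56  1.61  0.22  1.2   1.85] [-0.26  0.33 -0.58  1.7   0.19  1.17  1.72]
1 -0.08 0.16 [-0.2   0.54 -0.58  1.73  0.35  0.97  1.71] [-0.31  0.49 -0.59  1.82  0.33  0.93  1.57]
1 -0.08 0.28 [-0.2   0.43 -0.57  1.55  0.24  1.23  1.81] [-0.29  0.37 -0.59  1.64  0.22  1.2   1.68]
1 0.05 0.16 [-0.35  0.71 -0.58  1.
[... 477 characters left out ...]
0.28 [-0.68  0.36  0.21  1.62 -0.08  1.17 -0.99] [-0.82  0.29  0.2   1.71 -0.06  1.14 -1.14]
-1 -0.08 0.16 [-0.69  0.5   0.19  1.74 -0.12  0.91 -0.98] [-0.82  0.45  0.19  1.83 -0.11  0.87 -1.12]
-1 -0.08 0.28 [-0.7   0.4   0.2   1.56 -0.08  1.2  -1.01] [-0.84  0.34  0.2   1.64 -0.07  1.16 -1.15]
-1 0.05 0.16 [-0.76  0.67  0.19  1.4  -0.14  1.08 -1.07] [-0.87  0.63  0.19  1.49 -0.13  1.03 -1.18]
-1 0.05 0.28 [-0.76  0.59  0.21  1.21 -0.12  1.34 -1.09] [-0.88  0.54  0.21  1.31 -0.11  1.3  -1.2 ]
-1 0.09 0.16 [-0.77  0.73  0.2   1.28 -0.14  1.14 -1.09] [-0.88  0.68  0.19  1.37 -0.14  1.1  -1.2 ]
-1 0.09 0.28 [-0.77  0.66  0.21  1.09 -0.13  1.41 -1.11] [-0.88  0.61  0.21  1.18 -0.12  1.36 -1.22]
```

Run:
```python
from h import *
ctrl.close_gripper()
p=get_state()["tcp_pos"]; ctrl.movel([p[0],p[1],.30])
q=quat(-1)
ctrl.movep(S2W(-.11,.042,.28),q)
ctrl.movel(S2W(-.11,.042,.161))
print(get_state()["time"],W2S(get_state()["tcp_pos"]))
ctrl.movel(S2W(-.04,.042,.161),max_speed=.06)
st=get_state(); print(st["time"],W2S(st["tcp_pos"]),st["tcp_pos"][2],st["contact_force"],st["width"])
im,d=vision.grab_frame("scene"); a=models.recognise("scene","cap_centre")[:1]; print(a)
im2,_=vision.grab_frame("top")
cv2.imwrite("pics/c.png",np.hstack([im[100:320,160:400],im2[80:300,140:380]]).repeat(1,0))
```

```text
4.2167 [-0.109358    0.04200356]
5.5333 [-0.03993393  0.04199292] 0.16104799512613216 [ 0.13429408 -0.16974767 -0.65255637] 0.00028349412700938117
[{'point': [254.0, 195.4], 'p': 0.91}]
```

View pics/c.png

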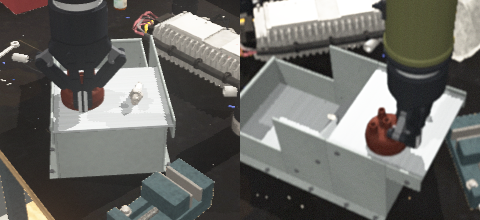

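The cap, left of the fingers at about (85,90) in the left crop, is being pushed squarely, and the plug at (135,95) is clear. I'll carry on over the edge.

Run:
```python
from h import *
ctrl.movel(S2W(.02,.042,.161),max_speed=.08)
ctrl.movel(S2W(.075,.042,.161),max_speed=.12)
st=get_state(); print(st["time"],W2S(st["tcp_pos"]),st["contact_force"])
ctrl.pause(.3)
ctrl.movel(S2W(.03,.042,.165)); ctrl.movel(S2W(.0,.042,.30))
ctrl.movep(S2W(-.13,.03,.33),quat(-1))
ims=[]
for n in("scene","top"):
    im,d=vision.grab_frame(n); ims.append(im.copy()); W=cloud(n,d)
    for t in("cap_centre","plug_centre"):
        for r in models.masks_of(n,t)[:1]:
            m=r["mask"]&(d>0); p=W[m]; print(n,t,round(r["p"],2),r["point"],m.sum(),W2S(np.median(p,0)),np.median(p[:,2]))
cv2.imwrite("pics/d.png",np.hstack([ims[0][100:320,160:400],ims[1][80:300,140:380]]))
print(get_state()["time"])
```

```text
7.1917 [0.07423137 0.04178465] [-0.39609711  0.30223622 -0.3633428 ]
scene plug_centre 0.7 [294.2, 194.2] 230 [-0.01405384 -0.04203967] 0.16360340153724523
top cap_centre 0.79 [169.7, 214.9] 338 [0.2326815  0.04949235] 0.03464074118113389
top plug_centre 0.62 [318.0, 178.2] 272 [-0.0080398  -0.03549317] 0.16323846007270426
9.9167
```

View pics/d.png

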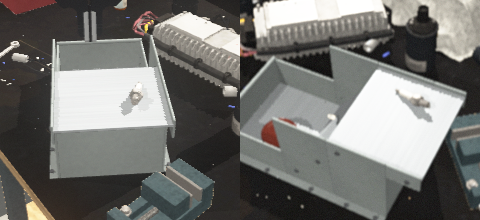

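The right crop shows the cap in the tray at about (275,132), at stand x≈0.23 and height ≈35 mm. The plug is still on the ledge and hasn't moved.

Run:
```python
from h import *
ctrl.pause(1)
im,d=vision.grab_frame("top"); W=cloud("top",d)
m=models.masks_of("top","cap_centre")[0]["mask"]&(d>0); p=W[m]; print(W2S(np.median(p,0)),np.median(p[:,2]),p[:,2].max())
print(ticket.close_job())
```

```text
[0.23274891 0.04781973] 0.034508045847629135 0.03865514044302801
the job is handed in; nothing more can be done
None
```

The worn distributor cap was pushed over the edge and lies at rest in the catch tray, the spark plug is still in place on the ledge, and the job is handed in (no verdict was returned).

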